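# Lay the standing sponge down on its drying mat

## Task

The white sponge was left standing on its short end on the round green drying mat. Push it over so that it falls flat on a broad side, then nudge it along until it lies flat in the middle of the mat with no end hanging over the edge. Only push it, never pick it up, and leave the glass, the garlic, the mug and the pump bottle where they stand.

Things in the scene. Friction and masses are not known exactly. Their poses are not given: they have to be found in the camera images.
- sponge: White sponge, a rigid loose block 62 x 118 x 28 mm along its own x, y, z, 40 to 75 g. Origin: centre of one broad (62 x 118) face; the block extends 28 mm from there along its own +z. At the start it stands on a short end on the mat: own y axis up, own z (the thin way) level, top end 122 mm above the worktop. It topples easily along its own +z or -z; either broad face may end up below.
- sponge_mid (a point): Centre of the sponge block (14 mm along the sponge's own +z from its origin): 63 mm above the worktop while it stands on the mat, 18 mm when it lies flat there (top then at 32 mm). Toppling shifts it about 73 mm sideways, the way it falls. Lying, the sponge slides when pushed.
- drying_mat: Round green ribbed silicone mat, 170 mm in diameter, 4 mm thick, fixed to the worktop. Origin at the centre of its underside, on the worktop (z = 0), z up.
- counter_glass: Clear drinking glass, 80 mm in diameter, 91 mm high, loose, standing at the far left. Origin at the centre of its underside. Leave it alone.
- garlic: Bulb of garlic, 60 mm in diameter, 59 mm high, loose, to the left at the front. Origin at the centre of its underside. Leave it alone.
- tea_mug: White mug with a dark blue band, 83 mm wide, 116 mm with its handle, 94 mm high, loose, behind the mat. Origin on the underside. Leave it alone.
- orange_soap: Clear pump bottle of hand soap with a printed label, 59 x 77 mm, 173 mm high, loose, behind the mat at the right. Origin at the centre of its underside. Leave it alone.
Things that resemble listed ones, but are neither listed nor needed, are in the scene too. There is more than one size of the sponge; the one meant has the size given above.

How it is judged:
On the way:
1. the sponge has been tipped over and lies on a broad side ((angle between sponge's own z axis and vertical below 0.17 rad or angle between sponge's own z axis and vertical above 2.97 rad) and height (world z) of sponge_mid below 0.03 m), for 0.2 s.
At the end, for the whole second after the job is handed in: The sponge lies still and flat (within 0.06 rad) on a broad side on the mat, its centre within 25 mm of the mat's centre, and the glass, garlic, mug and pump bottle are within 20 mm of where they stood ((angle between sponge's own z axis and vertical below 0.06 rad or angle between sponge's own z axis and vertical above 3.08 rad) and horizontal distance between sponge_mid and drying_mat below 0.025 m and height (world z) of sponge_mid between 0.014 and 0.022 m and linear speed of sponge below 0.02 m/s and distance of each of counter_glass, garlic, tea_mug, orange_soap from where it was at the start of the episode below 0.02 m); the robot touches nothing.
It fails at once if the sponge is lifted off the mat or worktop (height (world z) of sponge_mid above 0.08 m or ((angle between sponge's own z axis and vertical below 0.3 rad or angle between sponge's own z axis and vertical above 2.84 rad) and height (world z) of sponge_mid above 0.048 m)).
It fails at once if the sponge falls off the worktop (height (world z) of sponge_mid below -0.02 m).
It fails at once if the glass, garlic, mug or pump bottle is moved or knocked over (distance of any of counter_glass, garlic, tea_mug, orange_soap from where it was at the start of the episode above 0.025 m or angle between any of counter_glass, tea_mug, orange_soap's own z axis and vertical above 0.4 rad).
It also fails if it takes over 42 s, if anything falls off the work surface, if the arm or the gripper's body presses on something with over 40 N, if the wrist force passes 120 N, or if a joint passes its speed limit or range.

## Robot

A 6-joint arm with a two-finger parallel gripper is mounted at the origin on a cart in front of the work surface, level with it; the furniture and walls round the work are solid. World frame = base frame: x ahead of the robot, y to its left, z up, the work surface at z = 0. Lengths are in m, angles in rad, forces in N, time in s.
With the tool pointing down it reaches from about 0.35 to 0.775 m from the base axis. Payload 5.5 kg.
Tool frame: the origin (TCP) lies at the very end of the fingers, on their centre line; the grasp point (between the pads) lies 19 mm behind it; z points along the fingers, y is the line along which they close (so a half turn about z gives the same grasp; the last joint's range is limited). The gripper opens to 85 mm and grips with 20 to 120 N. Pads are 22 mm wide; open, the fingers measure 114 mm over their backs; the gripper's body (76 mm by 85 mm) begins 54 mm behind the grasp point. The pads swing forward as they close: fully open they stand 13 mm farther back than shut.
Start: joints at [-1.364, 0.313, 0.046, 1.304, 0, 1.431], TCP at [0.195, -0.541, 0.231] pointing down, gripper open.
Joint ranges: [-2.76, 2.76], [-0.86, 1.69], [-1.03, 1.26], [-2.2, 2.34], [-1.47, 1.5], [-3.14, 3.14]. Speed limits (rad/s): [2.57, 2.57, 3.14, 3.14, 3.14, 3.14].

## Interface

Orientations are given as a unit quaternion [w, x, y, z].
In Python, from workcell import env gives the robot as it stands. The module is installed in compiled form; this text tells all that it offers.
- The arm moves only by the tool jog_arm, never from a script. Its arguments are lists of equal length, an entry for each row: "gripper": the opening, from 0 (shut) to 1 (fully open); "offset": the shift along the world's x, y, z in cm, a list of three; "twist": the turn about the world's z in degrees. In form: {"gripper": [gripper, ...], "offset": [[dx, dy, dz], ...], "twist": [twist, ...]}. A call has exactly 8 rows; each row is the pose to reach, as a shift and turn from the pose commanded when the call began; what a row does not reach only later rows make up. A row lasts 1/8 s, in which the tool goes at most 62.5 mm and 10.7 degrees, less where a joint would pass 70% of its speed; a pose out of reach is approached as far as the arm can. A call with a gripper value outside its range is refused whole. The fingers move at their own pace and stop on an object; "squeeze" is the grip in N (left out, the last holds). Time passes only in rows, so rows that repeat a pose let the fingers close, or fill a call up. It gives the time, the measured TCP pose, the force, the opening and the grip force at its end, in the units of the state.
- env.get_state(): the state, without advancing time (a new reading comes with each control period).
- env.read_camera(name): name is "side" or "top" or "wrist"; returns a dict with "image" (400x640x3 uint8, red, green, blue), "z_map" (400x640 float32, m along the optical axis (not along the pixel's ray), 0 where there is no reading), "fovy" (degrees; the focal length in pixels is half the picture's height over the tangent of half this angle, whatever the lens; pixels are square), "cx", "cy" (the principal point, pixels), "cam_to_world" (4x4, takes a point from camera to world coordinates). Camera axes: x right, y up, looking along -z (the intrinsics and any distortion apply to the point x, -y, -z); pixel columns grow to the right and rows downward; lengths in m; the calibration is good to about 2 mm. A picture is of the moment at which its call begins.
- env.hand_in(): hands the job in; it is judged then, once.
The state is a dict: "clock": time; "joint_pos": joint angles; "qvel": joint speeds; "tau": joint torques, N m; "tcp_pos": TCP position; "orientation": TCP orientation; "wrist_force": force on the tool from outside, world axes, zero at the start; "ft_torque": the same for the moment, N m; "finger_gap": finger opening in m; "grip_force": force on a finger pad.
Only numpy, scipy, OpenCV 4.12 (cv2) and the standard library are available. Lean on these libraries where they do the work, as an engineer would, in place of code of your own. Each camera call takes 0.05 s, during which the arm holds its last target. There are 200 camera calls.

## Working session

There is one attempt and no reset: what is moved stays moved. The work goes in short steps, Python scripts to look and compute and a tool call to move; the robot and the scene stay as the last step left them, time stands still between calls to the robot, and variables do not carry over. Pictures are saved under pics/ and viewed, at most 10 in all, crops included, and the job is handed in when it is done.

Besides the shell and the picture viewer there is one more tool, called after "Call:" by a JSON object that holds its "op" and its "data", one argument or row to a line. jog_arm: Moves the arm, as the interface text tells. Its arguments: {"type":"object","properties":{"gripper":{"type":"array"},"offset":{"type":"array"},"twist":{"type":"array"},"squeeze":{"type":"number"}},"required":["gripper","offset","twist"]}

```bash
mkdir -p pics
cat > h.py <<'E'
import numpy as np, cv2
from workcell import env
def cam(n,save=None):
    d=env.read_camera(n)
    if save: cv2.imwrite('pics/'+save,d['image'][:,:,::-1])
    return d
def pts(d):
    h,w=d['z_map'].shape; f=h/2/np.tan(np.radians(d['fovy'])/2)
    u,v=np.meshgrid(np.arange(w)+.5,np.arange(h)+.5); z=d['z_map']
    p=np.stack([(u-d['cx'])/f*z,-(v-d['cy'])/f*z,-z,np.ones_like(z)],-1)
    return (p@d['cam_to_world'].T)[...,:3]
E
python3 - <<'E'
from h import *
for n in('top','side'):
    d=cam(n,n+'1.png'); p=pts(d); np.save(n+'.npy',p)
    print(n,d['fovy'],d['cx'],d['cy'],d['cam_to_world'].round(3).tolist(),[k for k in d],(d['z_map']>0).mean())
    hsv=cv2.cvtColor(d['image'],cv2.COLOR_RGB2HSV)
    m=((hsv[...,0]>35)&(hsv[...,0]<90)&(hsv[...,1]>70)).astype('uint8')
    k,l,s,c=cv2.connectedComponentsWithStats(m)
    for i in range(1,k):
        if s[i,4]>200:
            q=p[l==i]; q=q[np.isfinite(q).all(1)]; print(s[i],np.percentile(q,[1,50,99],axis=0).round(3).tolist())
print(env.get_state()['clock'],env.get_state()['orientation'])
E
```

```text
top 54.531170578608176 307.3994049726663 201.07898421562294 [[0.008, 0.984, -0.176, 0.414], [-1.0, 0.009, 0.007, 0.004], [0.008, 0.176, 0.984, 0.896], [0.0, 0.0, 0.0, 1.0]] ['image', 'z_map', 'fovy', 'cx', 'cy', 'cam_to_world'] 0.99566015625
[399  78  42  39 653] [[0.414, -0.278, 0.017], [0.786, -0.235, 0.102], [0.802, 0.004, 0.896]]
[ 291  200   75   75 3931] [[0.41, -0.132, -0.002], [0.488, -0.044, 0.003], [0.571, 0.029, 0.008]]
side 53.24825266570932 321.7311463659341 197.328809581919 [[0.993, 0.059, -0.101, 0.462], [-0.116, 0.645, -0.755, -0.668], [0.02, 0.762, 0.648, 0.634], [0.0, 0.0, 0.0, 1.0]] ['image', 'z_map', 'fovy', 'cx', 'cy', 'cam_to_world'] 0.99491015625
[557 196  27  21 324] [[0.56, -0.577, 0.225], [0.896, -0.265, 0.238], [0.92, -0.242, 0.544]]
[ 257  210   80   56 2594] [[0.41, -0.136, -0.002], [0.49, -0.078, 0.002], [0.576, 0.018, 0.006]]
[488 211  32  20 225] [[0.792, -0.274, -0.002], [0.8, -0.268, 0.213], [0.945, -0.053, 0.221]]
[529 238  26  25 215] [[0.88, -0.287, 0.137], [0.887, -0.27, 0.146], [0.899, -0.242, 0.155]]
[463 245  36  44 540] [[0.779, -0.29, 0.031], [0.79, -0.27, 0.111], [0.845, -0.167, 0.134]]
[455 272  37  39 703] [[0.778, -0.293, 0.005], [0.79, -0.27, 0.042], [0.814, -0.236, 0.07]]
0.1 [-8.23369804e-04  9.84994810e-01  1.72581992e-01 -4.74868459e-05]
```

View pics/top1.png

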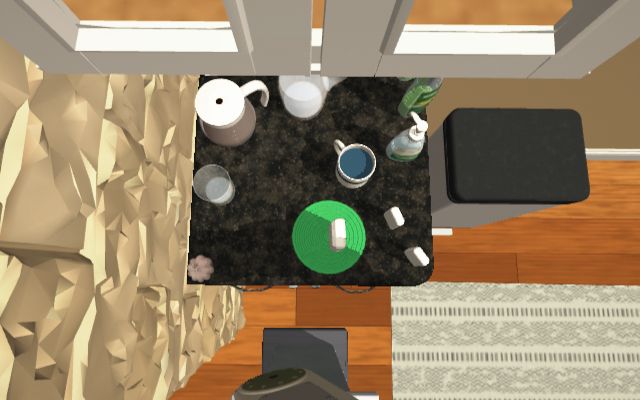

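View pics/side1.png

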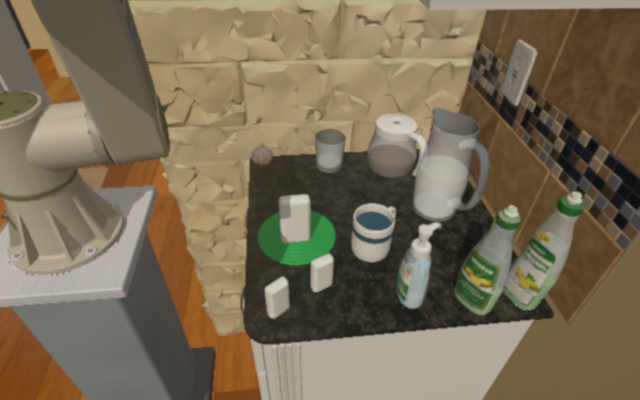

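The top view shows the mat centred near pixel (328,237), with the sponge standing near (338,234), thin side left-right. The two smaller white blocks at (396,216) and (418,256) are decoys. The mug is at (355,165). The side view agrees.

Run:
```python
from h import *
P={n:np.load(n+'.npy') for n in('top','side')}
im=cv2.cvtColor(cv2.imread('pics/top1.png'),cv2.COLOR_BGR2HSV)
m=((im[...,0]>35)&(im[...,0]<90)&(im[...,1]>70)).astype('uint8'); m[:195]=0
c=max(cv2.findContours(m,0,1)[0],key=len); h=cv2.convexHull(c)[:,0]
q=P['top'][h[:,1],h[:,0]]; 
print('mat',cv2.minEnclosingCircle(q[:,:2].astype('float32')), cv2.fitEllipse(h)[0:2])
for n in P:
    p=P[n]; a=(np.hypot(p[...,0]-.49,p[...,1]+.052)<.09)&(p[...,2]>.02)&(p[...,2]<.14)
    q=p[a]; print(n,len(q),np.percentile(q,[1,50,99],axis=0).round(3))
    for lo,hi in((.02,.115),(.115,.135)):
        t=q[(q[:,2]>lo)&(q[:,2]<hi)]; print(lo,len(t),t[:,2].mean().round(3),cv2.minAreaRect(t[:,:2].astype('float32')))
# other objects
p=P['top']; 
for nm,(u,v) in dict(mug=(355,165),d1=(396,216),d2=(418,256),soap=(405,148),glass=(214,185),garlic=(201,268)).items():
    r=p[v-4:v+5,u-4:u+5].reshape(-1,3); print(nm,np.median(r,0).round(3),r[:,2].max().round(3))
```

```text
mat ((0.49074533581733704, -0.05237860977649689), 0.08699248731136322) ((328.2845153808594, 236.75143432617188), (74.42317199707031, 75.35525512695312))
top 495 [[ 0.455 -0.078  0.029]
 [ 0.483 -0.062  0.12 ]
 [ 0.515 -0.051  0.124]]
0.02 122 0.077 ((0.4785424470901489, -0.05524800345301628), (0.05732056125998497, 0.017958033829927444), 24.64763832092285)
0.115 373 0.12 ((0.4856121838092804, -0.06557513773441315), (0.06018552929162979, 0.02644811011850834), 0.4779200255870819)
side 1286 [[ 0.458 -0.082  0.021]
 [ 0.488 -0.079  0.082]
 [ 0.518 -0.061  0.122]]
0.02 1021 0.069 ((0.4858110249042511, -0.0765814557671547), (0.019281568005681038, 0.06281715631484985), 79.02274322509766)
0.115 265 0.12 ((0.4884818196296692, -0.06967873871326447), (0.059785015881061554, 0.02324235625565052), 1.2046946287155151)
mug [ 0.641 -0.106  0.076] 0.079
d1 [ 0.528 -0.191  0.079] 0.082
d2 [ 0.444 -0.236  0.079] 0.083
soap [ 0.674 -0.212  0.091] 0.896
glass [0.607 0.214 0.011] 0.015
garlic [0.416 0.225 0.045] 0.053
```

Call:
{"op": "jog_arm", "data": {
  "gripper": [0.35, 0.35, 0.35, 0.35, 0.35, 0.35, 0.35, 0.35],
  "offset": [
    [3.5, 4.5, 0],
    [7, 9, 0],
    [10.5, 14, 0],
    [14, 19, 0],
    [18, 24, 0],
    [22, 30, 0],
    [26, 35, 0],
    [29.2, 40.1, 0]
  ],
  "twist": [9, 18, 27, 36, 45, 54, 62, 70]
}}

```text
clock: 1.1
tcp_pos: [0.4827, -0.1466, 0.2311]
orientation: [0.0, 0.706, 0.708, -0.0]
wrist_force: [0.9, -0.1, 0.5]
finger_gap: 0.0302
grip_force: 0.0
```

Run:
```python
from h import *
s=env.get_state(); print(s['clock'],s['tcp_pos'],s['orientation'],s['finger_gap'],s['wrist_force'],s['joint_pos'])
```

```text
1.1 [ 0.48274738 -0.14664221  0.23108221] [ 5.23663127e-05  7.06330886e-01  7.07881824e-01 -1.50558875e-05] 0.03020936783429633 [ 0.8945369  -0.13324822  0.45932653] [-4.54106546e-01  1.76703577e-01 -1.32982397e-01  1.26102104e+00
 -6.24423026e-05  1.11449642e+00]
```

Call:
{"op": "jog_arm", "data": {
  "gripper": [0.35, 0.35, 0.35, 0.35, 0.35, 0.35, 0.35, 0.35],
  "offset": [
    [0, 1, -2],
    [0, 1.5, -5],
    [0, 1.5, -8.5],
    [0, 1.5, -12],
    [0, 1.5, -13.8],
    [0, 2, -13.8],
    [0, 3, -13.8],
    [0, 4, -13.8]
  ],
  "twist": [0, 0, 0, 0, 0, 0, 0, 0]
}}

```text
clock: 2.1
tcp_pos: [0.4825, -0.1079, 0.0944]
orientation: [0.001, 0.708, 0.706, 0.0]
wrist_force: [1.0, -0.1, 0.1]
finger_gap: 0.0302
grip_force: 0.0
```

Run:
```python
from h import *
cam('side','side2.png')
```

```text
(no output)
```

View pics/side2.png

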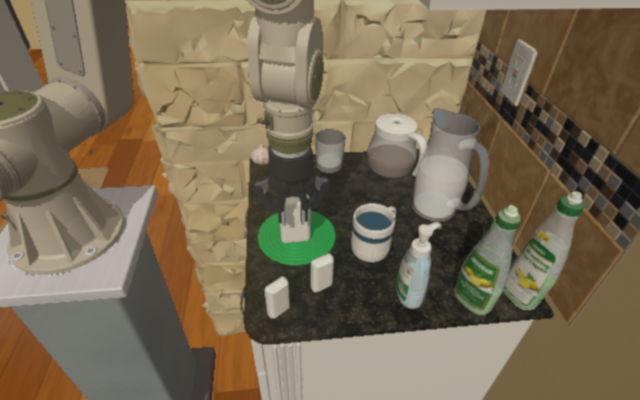

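The fingers sit just in front of the sponge's upper half, around pixel (295,215), and clear of everything else. I'll push slowly toward +y.

Call:
{"op": "jog_arm", "data": {
  "gripper": [0.35, 0.35, 0.35, 0.35, 0.35, 0.35, 0.35, 0.35],
  "offset": [
    [0.4, 0.6, 0],
    [0.4, 1.2, 0],
    [0.4, 1.8, 0],
    [0.4, 2.4, 0],
    [0.4, 3, 0],
    [0.4, 3.6, 0],
    [0.4, 4.2, 0],
    [0.4, 4.2, 0]
  ],
  "twist": [0, 0, 0, 0, 0, 0, 0, 0]
}}

```text
clock: 3.15
tcp_pos: [0.4857, -0.066, 0.0933]
orientation: [-0.0, 0.708, 0.707, -0.0]
wrist_force: [-0.3, 1.2, 0.3]
finger_gap: 0.0302
grip_force: 0.0
```

Run:
```python
from h import *
cam('side','side3.png')
```

```text
(no output)
```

View pics/side3.png

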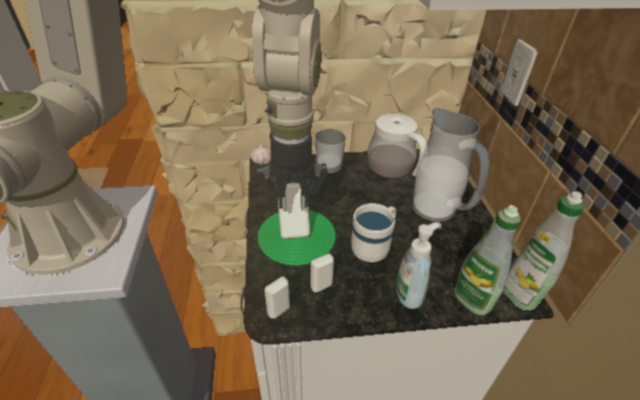

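The sponge, near (293,213), is leaning away from the fingers. I'll keep pushing.

Call:
{"op": "jog_arm", "data": {
  "gripper": [0.35, 0.35, 0.35, 0.35, 0.35, 0.35, 0.35, 0.35],
  "offset": [
    [0, 0.5, 0],
    [0, 1, 0],
    [0, 1.5, 0],
    [0, 1.8, 0],
    [0, 1.8, 0],
    [0, 1.8, 0],
    [0, 1.8, 0],
    [0, 1.8, 1]
  ],
  "twist": [0, 0, 0, 0, 0, 0, 0, 0]
}}

```text
clock: 4.2
tcp_pos: [0.4851, -0.0484, 0.103]
orientation: [-0.001, 0.708, 0.706, -0.0]
wrist_force: [0.3, 0.6, 0.7]
finger_gap: 0.0297
grip_force: 0.0
```

Run:
```python
from h import *
for n in('side','top'):
    p=pts(cam(n,n+'4.png')); a=(p[...,2]>.022)&(p[...,2]<.08)&(np.abs(p[...,0]-.487)<.1)&(p[...,1]>-.1)&(p[...,1]<.13)
    q=p[a]; print(n,len(q),np.percentile(q,[2,50,98],axis=0).round(3).tolist(),cv2.minAreaRect(q[:,:2].astype('float32')))
```

```text
side 885 [[0.455, -0.05, 0.023], [0.486, -0.008, 0.031], [0.515, 0.058, 0.033]] ((0.4852272570133209, 0.006529632955789566), (0.06217784807085991, 0.11683491617441177), 1.6529370546340942)
top 513 [[0.452, 0.024, 0.026], [0.483, 0.046, 0.032], [0.511, 0.066, 0.035]] ((0.48173093795776367, 0.042888205498456955), (0.06232452020049095, 0.04706456512212753), 0.8409168720245361)
```

View pics/side4.png

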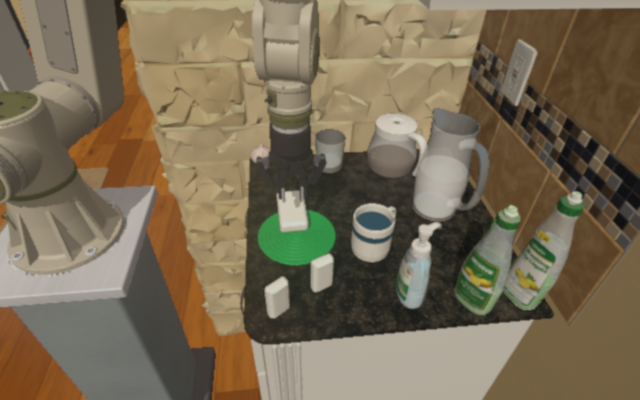

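It lies flat, centre about (0.485, 0.006), with its far end at y≈0.065, which hangs past the mat edge near (293,197). I'll go over it and push it back toward −y.

Call:
{"op": "jog_arm", "data": {
  "gripper": [0.35, 0.35, 0.35, 0.35, 0.35, 0.35, 0.35, 0.35],
  "offset": [
    [0, 4, 0],
    [0, 8, 0],
    [0, 12, 0],
    [0, 15.5, 0],
    [0, 15.5, -2],
    [0, 15.5, -5],
    [0, 15.5, -8],
    [0, 15.5, -8.8]
  ],
  "twist": [0, 0, 0, 0, 0, 0, 0, 0]
}}

```text
clock: 5.3
tcp_pos: [0.4844, 0.1065, 0.0139]
orientation: [-0.001, 0.708, 0.706, -0.001]
wrist_force: [1.2, 0.8, -0.3]
finger_gap: 0.0299
grip_force: 0.0
```

Call:
{"op": "jog_arm", "data": {
  "gripper": [0.35, 0.35, 0.35, 0.35, 0.35, 0.35, 0.35, 0.35],
  "offset": [
    [0, -0.8, 0],
    [0, -1.6, 0],
    [0, -2.4, 0],
    [0, -3.0, 0],
    [0, -3.6, 0],
    [0, -4.2, 0],
    [0, -4.8, 0],
    [0, -5.4, 0]
  ],
  "twist": [0, 0, 0, 0, 0, 0, 0, 0]
}}

```text
clock: 6.3
tcp_pos: [0.4858, 0.0522, 0.0153]
orientation: [-0.0, 0.708, 0.706, 0.0]
wrist_force: [-0.4, 0.3, 1.1]
finger_gap: 0.0299
grip_force: 0.4
```

```bash
cat > m.py <<'E'
from h import *
p=pts(cam('side','m%d.png'%(env.get_state()['clock']*100))); a=(p[...,2]>.024)&(p[...,2]<.037)&(np.abs(p[...,0]-.487)<.08)&(p[...,1]>-.15)&(p[...,1]<.13)
q=p[a]; q=q[np.abs(q[:,2]-.032)<.005]; print(len(q),np.percentile(q,[2,50,98],axis=0).round(3).tolist(),cv2.minAreaRect(q[:,:2].astype('float32')))
E
python3 m.py
```

```text
1005 [[0.453, -0.076, 0.028], [0.482, -0.024, 0.031], [0.511, 0.042, 0.033]] ((0.4819721281528473, -0.015181057155132294), (0.12736524641513824, 0.060063768178224564), 89.38202667236328)
```

Call:
{"op": "jog_arm", "data": {
  "gripper": [0.35, 0.35, 0.35, 0.35, 0.35, 0.35, 0.35, 0.35],
  "offset": [
    [0, -0.5, 0],
    [0, -1, 0],
    [0, -1.5, 0],
    [0, -2, 0],
    [0, -2.5, 0],
    [0, -2.9, 0],
    [0, -3.2, 0],
    [0, -3.3, 0]
  ],
  "twist": [0, 0, 0, 0, 0, 0, 0, 0]
}}

```text
clock: 7.35
tcp_pos: [0.4858, 0.0194, 0.0153]
orientation: [0.0, 0.708, 0.706, 0.0]
wrist_force: [-0.6, 0.4, -0.7]
finger_gap: 0.0298
grip_force: 0.1
```

Call:
{"op": "jog_arm", "data": {
  "gripper": [0.35, 0.35, 0.35, 0.35, 0.35, 0.35, 0.35, 0.35],
  "offset": [
    [0, 1, 0],
    [0, 3, 0],
    [0, 5, 0],
    [0, 6, 2],
    [0, 6, 6],
    [0, 6, 10],
    [0, 6, 14],
    [0, 6, 14]
  ],
  "twist": [0, 0, 0, 0, 0, 0, 0, 0]
}}

```text
clock: 8.35
tcp_pos: [0.4881, 0.0804, 0.1587]
orientation: [0.002, 0.708, 0.707, 0.002]
wrist_force: [0.6, -0.2, -0.4]
finger_gap: 0.0298
grip_force: 0.0
```

```bash
python3 m.py; python3 -c "
from h import *
cam('top','fin.png')"
```

```text
1047 [[0.453, -0.109, 0.028], [0.482, -0.06, 0.031], [0.511, -0.0, 0.033]] ((0.4821211099624634, -0.05377861112356186), (0.11492665112018585, 0.06011732667684555), 89.71465301513672)
```

View pics/fin.png

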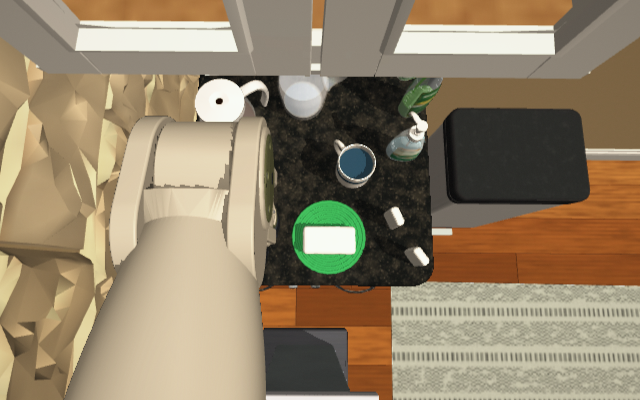

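The sponge lies flat at pixel (329,240), wholly inside the mat, whose centre is (328,237). It is about 9 mm off centre, and the other objects visible in this view have not moved. I'm handing in.

```bash
python3 -c "
from workcell import env
print(env.hand_in())"
```

```text
the job is handed in; nothing more can be done
None
```

I pushed the sponge over and nudged it flat onto the mat, about 9 mm from the centre with no overhang, and handed the job in at about 8.5 s; I kept clear of the glass, garlic, mug and bottle, though the arm hid the glass and garlic in the last picture, and the hand-in returned no verdict.

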